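Service the greasing block: stow the cap, press the coupler home and hold it

ROBOT

A 6-joint arm with a two-finger parallel gripper is mounted at the origin on the work surface. World frame = base frame: x ahead of the robot, y to its left, z up, the work surface at z = 0. Lengths are in mm, angles in rad, forces in N, time in s.
With the tool pointing down it reaches from about 300 to 825 mm from the base axis. Payload 5.4 kg.
Tool frame: the origin (TCP) lies at the very end of the fingers, on their centre line; the grasp point (between the pads) lies 19 mm behind it; z points along the fingers, y is the line along which they close (so a half turn about z gives the same grasp; the last joint's range is limited). The gripper opens to 92 mm and grips with 3 to 60 N. Pads are 20 mm wide; open, the fingers measure 128 mm over their backs; the gripper's body (75 mm by 189 mm) begins 69 mm behind the grasp point.
Start: joints at [-1.545, 0.158, 1.597, -0, 1.386, -0.21], TCP at [134.309, -559.077, 214.601] pointing down, gripper open.
Joint ranges: [-2.91, 2.91], [-0.94, 2.29], [0.18, 2.7], [-1.29, 4.43], [0.17, 2.64], [-3, 3]. Speed limits (rad/s): [2.57, 2.57, 3.14, 3.14, 3.14, 3.14].

INTERFACE

Orientations are given as a unit quaternion [w, x, y, z].
In Python, from workcell import arm, cams, ticket, sensors gives the robot as it stands (arm), with the cameras (cams), the job (ticket) and the readings (sensors).
- The arm moves only by the shell command python3 jog.py [OPENING], which reads ROWS from standard input. ROWS is a JSON list of rows, 1 to 10 of them, each of 6 numbers: dx, dy, dz in mm, then a rotation vector rx, ry, rz in rad; each row shifts and turns the commanded pose from where the row before left it, along the tool's axes as they then stand; what a row does not reach is not made up. A row lasts 1/8 s, in which the tool goes at most 62.5 mm and 0.188 rad, less where a joint would pass 70% of its speed; a pose out of reach is approached as far as the arm can. OPENING is the opening from 0.0 (shut) to 1.0 (fully open), set as the command begins (- or left out keeps the last). The fingers move at their own pace and stop on an object; the grip force is fixed at half the most. Time passes only in rows, so rows that do not move let the fingers close. It prints the time, the measured TCP pose, the force, the opening and the grip force at its end. Input that does not fit is refused with a message, and nothing moves.
- sensors.read_state(): the state, without advancing time (a new reading comes with each control period).
- cams.read_camera(name): name is "scene" or "top" or "wrist"; returns the picture (420x560x3 uint8, blue, green, red); there is no depth.
- cams.get_calibration(name): a dict with "fovy" (degrees; the focal length in pixels is half the picture's height over the tangent of half this angle, whatever the lens; pixels are square), "cx", "cy" (the principal point, pixels), "R" (3x3) and "t" (3): a world point X has camera coordinates R X + t. Camera axes: x right, y down, z forward; pixel columns grow to the right and rows downward; lengths in mm; the calibration is good to about 2 mm. The wrist camera is an equidistant fisheye: a pixel r from the principal point sees the ray r / f radians off the axis. A picture is of the moment at which its call begins: read the wrist's pose just before it. get_calibration takes no time and is no camera call; for the wrist camera it gives the pose at the moment of the call.
- ticket.close_job(): hands the job in; it is judged then, once.
The state is a dict: "t": time; "joint_positions": joint angles; "qvel": joint speeds; "joint_torque": joint torques, N m; "eef_pos": TCP position; "tcp_rot": TCP orientation; "wrist_force": force on the tool from outside, world axes, zero at the start; "torque": the same for the moment, N m; "opening": opening from 0.0 (shut) to 1.0 (fully open); "gripper_force": force on a finger pad.
Only numpy, scipy, OpenCV 4.12 (cv2) and the standard library are available. Lean on these libraries where they do the work, as an engineer would, in place of code of your own. Each camera call takes 0.05 s, during which the arm holds its last target. There are 200 camera calls.

TASK

Take the white dust cap off the tilted grease nipple and put it into the open drawer. Then press the steel grease coupler, mouth first and squarely in line, onto the nipple until it snaps and goes fully home, and finish while still holding it there against its spring; do not let go. Do not knock over the two jars that stand around the coupler.

Things in the scene. Friction and masses are not known exactly. Their poses are not given: they have to be found in the camera images.
- nipple: Steel grease nipple, 45 mm long, on the slanted top of a grey and aluminium block fixed to the bench. Origin: centre of its foot on the slanted face, 85 mm above the bench; z axis out along the nipple, always 30 degrees from vertical, leaning to its own -x side (yaw varies); y axis level. Shaft 16 mm diameter. Four sprung balls at z = 14 mm, 24 mm across, make the snap: 5 to 15 N to pass.
- plunger (a joint): How far the nipple's sprung tip is pushed in along the axis, m: 0 free, 0.009 with the coupler fully home (mouth on the slanted face). The spring pushes back with 6 N at 0, 12 N at 0.009, lifting the coupler; the snap comes at about 0.0045.
- cap: White plastic dust cap, closed cylinder 24 mm diameter, 34 mm tall, 20 g, loose over the nipple's tip. Origin: centre of its open end; z axis towards its closed end. At the start its open end is at z = 21 mm of the nipple, its closed end at 55 mm; it lifts off along the nipple's axis without force (24 mm deep inside).
- coupler: Steel grease coupler, 84 mm tall, 0.25 kg, upright on the bench, mouth down. Origin: centre of the mouth; z axis up. Sleeve 40 mm diameter to z = 42 mm (flared mouth 28 mm, lip bore 20 mm, 36 mm deep); above it a ringed round grip 26 mm diameter, z = 42 to 84 mm. The shoulder at 42 mm can take the fingertips' push. Fully home: its origin at the nipple's origin, axes in line.
- drawer_in (a point): Centre of the inner floor of the open drawer, 22 mm above the bench, in a small white cabinet (200 x 180 x 100 mm high). Its -x is the way the drawer opens, towards the robot. Inside 155 mm (x) by 138 mm (y); side walls 56 mm over the floor, front panel 70 mm; the cabinet's top, 78 mm over the floor, covers the drawer's rear part.
- cabinet_drawer0 (a joint): How far the drawer stands open, m (0 shut, 0.134 at most). In the frame of drawer_in the uncovered part of the drawer runs from x = -0.077 to x = -0.083 + this value.
- jar_a: White closed jar, 44 mm diameter, 34 mm high, loose on the bench near the coupler; origin at the centre of its underside. Not to be knocked over.
- jar_b: A second jar like jar_a.
- nipple_tip (a point): Where the nipple's sprung tip (6 mm diameter, tapering) ends when free: 45 mm along the z axis from the nipple's origin. Same axes as the nipple.

How it is judged:
By the outcome, as a careful person would: the job done as asked, in the order asked, and still so for the second after the job is handed in, while the arm keeps its last pose, push and grip.
It also fails if it takes over 72 s, if anything falls off the work surface, if the arm or the gripper's body presses on something with over 40 N, if the wrist force passes 120 N, or if a joint passes its speed limit or range.

## Working session

There is one attempt and no reset: what is moved stays moved. The work goes in short steps, Python scripts to look and compute and a shell command to move; the robot and the scene stay as the last step left them, time stands still between calls to the robot, and variables do not carry over. Pictures are saved under pics/ and viewed, at most 10 in all, crops included, and the job is handed in when it is done.

```bash
ls; mkdir -p pics
python3 - <<'E'
from workcell import arm, cams, ticket, sensors
import cv2
for n in("scene","top"):
    cv2.imwrite(f"pics/{n}0.png",cams.read_camera(n))
    c=cams.get_calibration(n);print(n,c)
print(sensors.read_state())
E
```

```text
jog.py
pics
workcell.py
scene {'fovy': 50.31561435443683, 'cx': 280.4949785804813, 'cy': 209.4581630316159, 'R': array([[ 0.30601965,  0.95202277, -0.00214969],
       [ 0.79977541, -0.25830462, -0.54188378],
       [-0.51644097,  0.16410781, -0.84045068]]), 't': array([-157.18110504, -357.8085299 , 1214.11013519])}
top {'fovy': 53.36288468679029, 'cx': 280.7925576697054, 'cy': 207.15800553646616, 'R': array([[-1.56298192e-02, -9.99877786e-01,  3.49556714e-04],
       [-9.83237076e-01,  1.53061780e-02, -1.81688122e-01],
       [ 1.81660566e-01, -3.18344961e-03, -9.83356143e-01]]), 't': array([ -21.26420821,  553.83260159, 1026.98848132])}
{'t': 0.1, 'joint_positions': array([-1.54508552e+00,  1.58988377e-01,  1.59805495e+00, -5.82062147e-05,
        1.38618145e+00, -2.10100246e-01]), 'qvel': array([-0.0010063 , -0.00160434, -0.00362073,  0.00250239,  0.00090483,
       -0.00081031]), 'joint_torque': array([ 2.24933876e-05, -3.86502779e+01, -3.22960246e+01,  7.03460095e-02,
        3.40339914e-02, -4.82034363e-05]), 'eef_pos': array([ 134.2849379 , -558.54202023,  213.74176863]), 'tcp_rot': array([-8.15225438e-04,  9.93056230e-01,  1.17637826e-01,  4.66469668e-05]), 'wrist_force': array([-0.10686608,  0.88156998, -0.10363962]), 'torque': array([0.00361713, 0.02273725, 0.03467858]), 'gripper_force': 0.0, 'opening': 0.9942178894124962}
```

View pics/scene0.png

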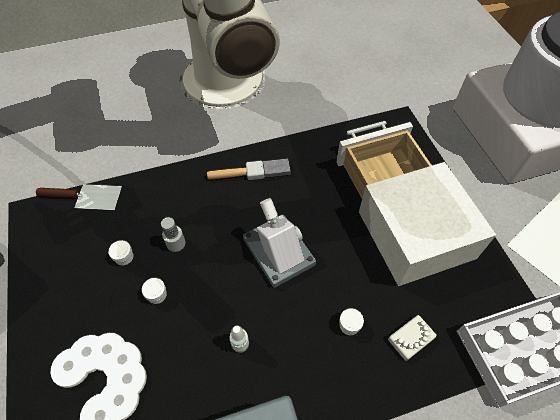

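View pics/top0.png

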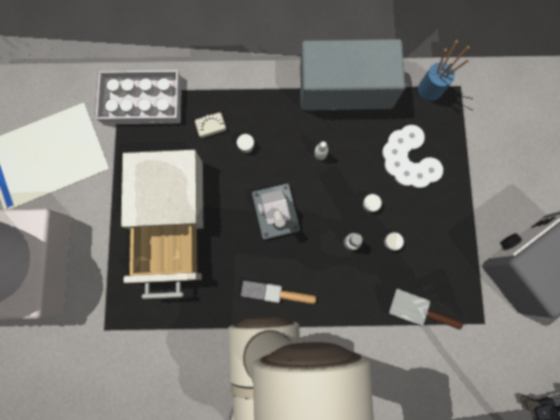

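The scene view shows the capped nipple at about (267,208), the coupler at (170,235), the jars at (121,252) and (153,291), and the drawer at (385,155). In the top view the cap is at about (279,219), the coupler at (353,242), the jars at (372,203) and (395,241), and the drawer at (165,250). Next I'll zoom in.

Run:
```python
import cv2,numpy as np
s=cv2.imread("pics/scene0.png");t=cv2.imread("pics/top0.png")
z=lambda im,x,y,w,h,k:cv2.resize(im[y:y+h,x:x+w],None,fx=k,fy=k,interpolation=cv2.INTER_CUBIC)
a=z(s,230,190,100,100,4);b=z(t,245,180,66,66,6)[:400,:396];c=z(s,140,205,66,50,6)[:200];
out=np.zeros((600,800,3),np.uint8);out[:400,:400]=a;out[:396,400:796]=b[:396]
c=z(s,150,210,50,50,4);d=z(t,330,220,50,50,4);e=z(s,330,110,120,60,3.3)
out[400:,:200]=c;out[400:,200:400]=d;out[400:598,400:796]=e[:198,:396]
cv2.imwrite("pics/z1.png",out)
```

```text
(no output)
```

View pics/z1.png

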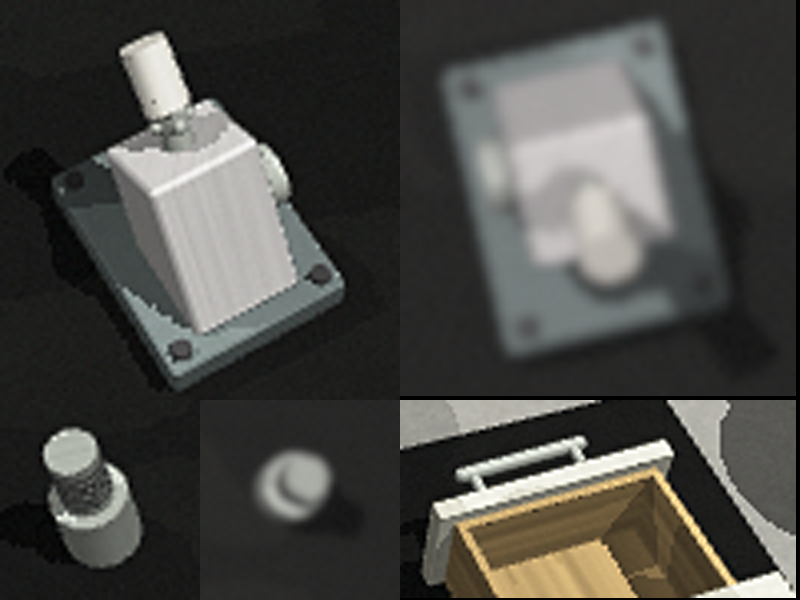

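```bash
cat > h.py <<'E'
import numpy as np
from workcell import arm, cams, ticket, sensors
from scipy.spatial.transform import Rotation as Ro
np.set_printoptions(precision=4,suppress=True)
def ray(n,p,c=None):
    c=c or cams.get_calibration(n)
    f=210/np.tan(np.radians(c["fovy"]/2)); d=np.array([p[0]-c["cx"],p[1]-c["cy"]])/f
    if n=="wrist":
        r=np.hypot(*d); v=np.r_[d*(np.sin(r)/max(r,1e-9)),np.cos(r)]
    else: v=np.r_[d,1]
    R=np.array(c["R"]);v=R.T@v
    return -R.T@np.array(c["t"]),v/np.linalg.norm(v)
def tri(rs):
    A=sum(np.eye(3)-np.outer(v,v) for o,v in rs);b=sum((np.eye(3)-np.outer(v,v))@o for o,v in rs)
    X=np.linalg.solve(A,b);return X,[round(float(np.linalg.norm(np.cross(X-o,v))),1) for o,v in rs]
def plane(r,z): o,v=r;return o+v*(z-o[2])/v[2]
def proj(n,X,c=None):
    c=c or cams.get_calibration(n);f=210/np.tan(np.radians(c["fovy"]/2));p=np.array(c["R"])@X+c["t"]
    if n=="wrist":
        th=np.arctan2(np.hypot(*p[:2]),p[2]);q=p[:2]/np.hypot(*p[:2])*th
    else:q=p[:2]/p[2]
    return q*f+[c["cx"],c["cy"]]
def pose():
    s=sensors.read_state();q=s["tcp_rot"];return s["eef_pos"],Ro.from_quat([q[1],q[2],q[3],q[0]])
def goal(P,z,y):
    "delta in tool axes to TCP P with tool z, y: linear first (fixed orientation), and rotvec"
    p,R=pose();z=z/np.linalg.norm(z);y=y-z*(y@z);y/=np.linalg.norm(y)
    G=Ro.from_matrix(np.c_[np.cross(y,z),y,z])
    print("d(tool)",R.inv().apply(P-p),"rotvec",(R.inv()*G).as_rotvec(),"d if turned first",G.inv().apply(P-p),"err",P-p)
E
python3 - <<'E'
from h import *
S=lambda x,y:ray("scene",(x,y));T=lambda x,y:ray("top",(x,y))
print("captop",tri([S(266.2,200.5),T(279.7,223.7)]))
print("capbot",tri([S(273.5,218.5),T(276.7,211.7)]))
print("coupler top",tri([S(168,221.7),T(354.2,240.7)]))
# plate corners (top view), plate height ~8
P=[plane(T(245+(x-400)/6,180+y/6),8) for x,y in((445,72),(660,22),(728,302),(510,355))];print(np.array(P))
for a,b in((3,0),(2,1)):
    d=P[b]-P[a];print("yaw",np.arctan2(d[1],d[0]))
P=[plane(S(230+x/4,190+y/4),8) for x,y in((55,183),(172,378),(343,285))];print(np.array(P))
d=P[1]-P[0];print("yaw",np.arctan2(d[1],d[0]))
for n,p,q in(("jarA",(372.5,202),(153,287)),("jarB",(395,240.5),(121,249))):print(n,plane(T(*p),34),plane(S(*q),34))
# drawer: front panel top inner edge, scene
for p in((400+57,530),(400+255,472)):print("front inner top corner",plane(S(330+(p[0]-400)/3.3,110+(p[1]-400)/3.3),78))
for p in((131,223),(196,223),(131,273),(196,273)):print("drawer top",plane(T(*p),78))
E
```

```text
captop (array([500.4569, -25.2633, 121.5438]), [1.2, 1.2])
capbot (array([532.5387, -19.6654, 103.3958]), [0.1, 0.1])
coupler top (array([ 461.0087, -212.3341,   77.3719]), [2.0, 2.0])
[[604.1496  45.7226   8.    ]
 [625.7715 -51.4933   8.    ]
 [497.9632 -79.1818   8.    ]
 [475.9434  17.4917   8.    ]]
yaw 0.21674024325647243
yaw 0.21334421270000345
[[497.3243 -75.7206   8.    ]
 [621.0137 -49.9667   8.    ]
 [599.3123  47.4853   8.    ]]
yaw 0.20528077718116927
jarA [ 566.5497 -270.9632   34.    ] [ 566.8136 -271.1005   34.    ]
jarB [ 464.401  -323.4319   34.    ] [ 466.0695 -319.0362   34.    ]
front inner top corner [398.021  190.1668  78.    ]
front inner top corner [391.8192 337.6392  78.    ]
drawer top [514.0258 344.4922  78.    ]
drawer top [511.4995 182.3534  78.    ]
drawer top [390.6464 338.3925  78.    ]
drawer top [388.1678 179.7362  78.    ]
```

Run:
```python
from h import *
S=lambda x,y:ray("scene",(x,y));T=lambda x,y:ray("top",(x,y))
a=np.array([-.5*np.cos(.212),-.5*np.sin(.212),.866])
for r,k in((S(266.2,200.5),55),(T(279.7,223.7),55),(S(273.5,218.5),21),(T(276.7,211.7),21)):
    print(k,plane(r,85+k*.866)-k*a)
for O in((543,-17,85),(540,-15,85)):
  O=np.array(O,float)
  for k in(0,21,55):print(O,k,proj("scene",O+k*a),proj("top",O+k*a))
O=np.array([542,-16,85.]);goal(O+110*a,-a,np.array([-np.sin(.212),np.cos(.212),0]))
goal(O+110*a,-a,-np.array([-np.sin(.212),np.cos(.212),0]))
c=cams.get_calibration("wrist");p,R=pose();print(c["fovy"],R.inv().apply(-c["R"].T@c["t"]-p),R.inv().apply(c["R"].T))
```

```text
55 [534.8102 -20.1571  85.    ]
55 [525.4929 -20.6467  85.    ]
21 [542.6567 -17.5428  85.    ]
21 [542.8667 -17.3332  85.    ]
[543. -17.  85.] 0 [276.6558 227.563 ] [275.6905 208.8547]
[543. -17.  85.] 21 [273.8267 218.5717] [276.5631 211.6484]
[543. -17.  85.] 55 [269.0971 203.5405] [278.0496 216.4077]
[540. -15.  85.] 0 [277.176  226.0098] [274.9043 210.0513]
[540. -15.  85.] 21 [274.3595 217.0195] [275.7622 212.8697]
[540. -15.  85.] 55 [269.6513 201.991 ] [277.2237 217.671 ]
d(tool) [ 468.1972 -433.5221   34.3122] rotvec [-0.8069 -0.012  -3.0128] d if turned first [-379.6759  444.606   257.8741] err [353.9464 530.9692 -33.4818]
d(tool) [ 468.1972 -433.5221   34.3122] rotvec [-0.0078  0.5233  0.0229] d if turned first [ 379.6759 -444.606   257.8741] err [353.9464 530.9692 -33.4818]
65.70646984690485 [  79.5716   -0.4102 -170.1669] [[ 0.0083  0.962   0.273 ]
 [-0.9979 -0.0094  0.0637]
 [ 0.0638 -0.273   0.9599]]
```

```bash
echo '[[40, -36, 0, 0, 0, 0], [40, -36, 0, 0, 0, 0], [40, -36, 0, 0, 0, 0], [40, -36, 0, 0, 0, 0], [40, -36, 0, 0, 0, 0], [40, -36, 0, 0, 0, 0], [40, -36, 0, 0, 0, 0], [40, -36, 0, 0, 0, 0], [40, -36, 0, 0, 0, 0], [40, -36, 0, 0, 0, 0]]' | python3 jog.py 0.75
python3 - <<'E'
from h import *
O=np.array([541,-16,85.]);a=np.array([-.5*np.cos(.212),-.5*np.sin(.212),.866])
goal(O+130*a,-a,-np.array([-np.sin(.212),np.cos(.212),0]))
E
```

```text
t: 1.35
eef_pos: [439.7, -113.9, 214.4]
tcp_rot: [0.0, 0.993, 0.118, -0.0]
wrist_force: [0.2, -1.9, -0.1]
opening: 0.751
gripper_force: 0.0
d(tool) [ 56.3744 -73.0494  16.7965] rotvec [-0.0062  0.5237  0.0233] d if turned first [ 38.8966 -74.3688  41.8659] err [ 37.7474  84.1964 -16.808 ]
```

```bash
echo '[[13, -25, 14, 0, 0.174, 0.008], [13, -25, 14, 0, 0.174, 0.008], [13, -25, 14, 0, 0.174, 0.008], [0, 0, 0, 0, 0, 0]]' | python3 jog.py
python3 - <<'E'
from h import *
import cv2
O=np.array([541,-16,85.]);a=np.array([-.5*np.cos(.212),-.5*np.sin(.212),.866])
goal(O+110*a,-a,-np.array([-np.sin(.212),np.cos(.212),0]))
c=cams.get_calibration("wrist");im=cams.read_camera("wrist");np.save("w1.npy",np.array([c],dtype=object),allow_pickle=True)
cv2.imwrite("pics/w1.png",im)
for k in(0,21,55):print(k,proj("wrist",O+k*a,c))
E
```

```text
t: 1.85
eef_pos: [462.5, -30.1, 175.8]
tcp_rot: [-0.033, 0.962, 0.101, 0.253]
wrist_force: [1.0, -0.3, -0.1]
opening: 0.753
gripper_force: 0.0
d(tool) [23.7001  2.7208  8.2124] rotvec [-0.0103  0.0081 -0.0047] d if turned first [23.6201  2.7459  8.4316] err [24.6968  2.5068  4.5084]
0 [281.4429 178.9276]
21 [281.5413 183.8108]
55 [281.734  193.4865]
```

View pics/w1.png

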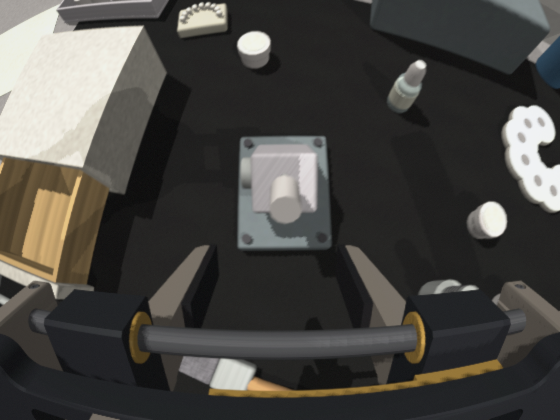

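Run:
```python
import cv2,numpy as np
w=cv2.imread("pics/w1.png");s=cv2.imread("pics/scene0.png")
out=np.zeros((600,800,3),np.uint8)
out[:600,:500]=cv2.resize(w[140:240,240:323],(500,600),interpolation=cv2.INTER_CUBIC)
out[:400,500:]=cv2.resize(s[194:234,255:285],(300,400),interpolation=cv2.INTER_CUBIC)
cv2.imwrite("pics/z2.png",out)
```

```text
(no output)
```

View pics/z2.png

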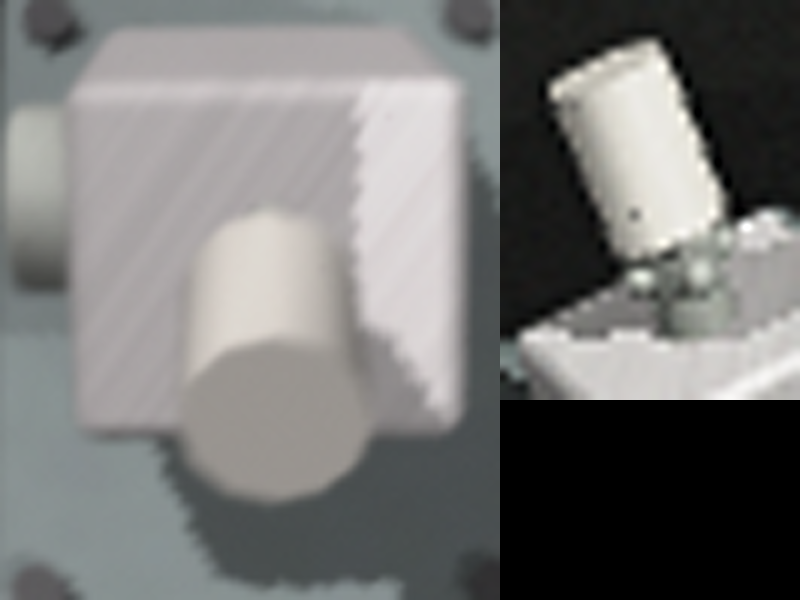

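Run:
```python
from h import *
c=np.load("w1.npy",allow_pickle=True)[0]
W=lambda x,y:ray("wrist",(x,y),c);S=lambda x,y:ray("scene",(x,y));T=lambda x,y:ray("top",(x,y))
t,e=tri([W(285.7,210),S(265.8,200.8)]);print(t,e);t3,e=tri([W(285.7,210),S(265.8,200.8),T(279.7,223.7)]);print(t3,e)
b,e=tri([W(284.8,185.8),S(272.1,216.5)]);print(b,e)
d=t-b;print(np.linalg.norm(d),np.degrees(np.arccos(d[2]/np.linalg.norm(d))),np.arctan2(-d[1],-d[0]))
# slanted face corners, foot plane; block corners in wrist view: rear edge and front edge
for p in((75,85),(460,80),(460,435),(80,435)):print("w",240+p[0]/6.02,140+p[1]/6)
# four base-plate corners in wrist at z~8
P=[plane(W(*p),8) for p in((238,137),(328,137),(331,248),(237,249))];print(np.array(P))
print("wrist pos",ray("wrist",(280,210),c)[0])
for k in(55,):print("origin at h:",plane(W(285.7,210),132.6),plane(S(265.8,200.8),132.6))
```

```text
[504.0748 -26.3884 126.1911] [0.6, 0.6]
[502.315  -26.2607 124.086 ] [2.2, 0.9, 2.5]
[528.8067 -21.3748 105.694 ] [0.0, 0.0]
32.51053038111226 50.91484079115281 0.20000754883818264
w 252.45847176079735 154.16666666666666
w 316.4119601328904 153.33333333333334
w 316.4119601328904 212.5
w 253.2890365448505 212.5
[[608.7841  51.9824   8.    ]
 [631.5601 -54.9342   8.    ]
 [499.8369 -80.9672   8.    ]
 [477.1833  20.3573   8.    ]]
wrist pos [448.545  -34.8667 363.1927]
origin at h: [502.4764 -27.203  132.6   ] [508.3235 -26.8457 132.6   ]
```

Run:
```python
from h import *
a=np.array([-.5*np.cos(.21),-.5*np.sin(.21),.866]);y=-np.array([-np.sin(.21),np.cos(.21),0])
P=np.array([522,-22.6,102.5]);goal(P+45*a,-a,y);goal(P,-a,y)
```

```text
d(tool) [11.8563  2.7976 50.3461] rotvec [-0.0071  0.0052 -0.0011] d if turned first [11.5893  2.4519 50.4262] err [ 34.9869   4.9503 -37.8753]
d(tool) [12.0923  3.1181 95.3433] rotvec [-0.0071  0.0052 -0.0011] d if turned first [11.5893  2.4519 95.4252] err [ 56.9926   9.6406 -76.8453]
```

```bash
echo '[[11.7, 2.5, 10, -0.007, 0.005, -0.001], [0, 0, 30, 0, 0, 0], [0, 0, 30, 0, 0, 0], [0, 0, 25, 0, 0, 0], [0, 0, 0, 0, 0, 0]]' | python3 jog.py && echo '[[0, 0, 0, 0, 0, 0], [0, 0, 0, 0, 0, 0], [0, 0, 0, 0, 0, 0], [0, 0, 0, 0, 0, 0], [0, 0, 0, 0, 0, 0]]' | python3 jog.py 0
python3 - <<'E'
from h import *
import cv2
cv2.imwrite("pics/w2.png",cams.read_camera("wrist")[130:330,160:420])
print(sensors.read_state()["wrist_force"])
E
```

```text
t: 2.52
eef_pos: [524.9, -23.4, 104.3]
tcp_rot: [-0.027, 0.96, 0.102, 0.258]
wrist_force: [0.2, -0.2, 0.1]
opening: 0.751
gripper_force: 0.0
t: 3.15
eef_pos: [523.4, -22.7, 104.3]
tcp_rot: [-0.027, 0.96, 0.101, 0.259]
wrist_force: [-0.8, 0.5, 0.1]
opening: 0.258
gripper_force: 30.0
[-0.3405 -0.4484  0.981 ]
```

View pics/w2.png

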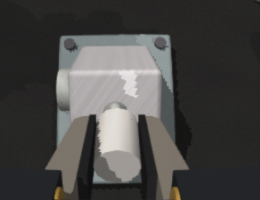

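The fingers hold the cap; the opening of 0.258 corresponds to 24 mm. I'll lift it along the axis.

```bash
echo '[[0, 0, -12, 0, 0, 0], [0, 0, -20, 0, 0, 0], [0, 0, -25, 0, 0, 0], [0, 0, -25, 0, 0, 0], [0, 0, 0, 0, 0, 0]]' | python3 jog.py
python3 - <<'E'
from h import *
import cv2
c=cams.get_calibration("wrist");im=cams.read_camera("wrist");np.save("w3.npy",np.array([c],dtype=object));cv2.imwrite("pics/w3full.png",im)
s=cams.read_camera("scene");cv2.imwrite("pics/s3.png",s)
out=np.zeros((600,800,3),np.uint8)
out[:,:500]=cv2.resize(im[100:250,210:335],(500,600),interpolation=cv2.INTER_CUBIC)
out[:,500:]=cv2.resize(s[180:260,255:295],(300,600),interpolation=cv2.INTER_CUBIC)
cv2.imwrite("pics/z3.png",out)
# drawer goal: tool down, y along world y-ish
# drawer corners 78 high: front x~391, y 181..341; cover edge ~512
goal(np.array([455,262,150.]),np.array([0,0,-1.]),np.array([0,-1.,0]))
E
```

```text
t: 3.82
eef_pos: [483.8, -32.1, 176.8]
tcp_rot: [-0.026, 0.96, 0.101, 0.261]
wrist_force: [0.2, -0.4, -0.8]
opening: 0.257
gripper_force: 30.0
d(tool) [  16.9335 -292.5924   37.9835] rotvec [-0.055  -0.5248  0.2052] d if turned first [ -28.0031 -293.1887   24.4138] err [-28.0031 293.1887 -24.4138]
```

View pics/z3.png

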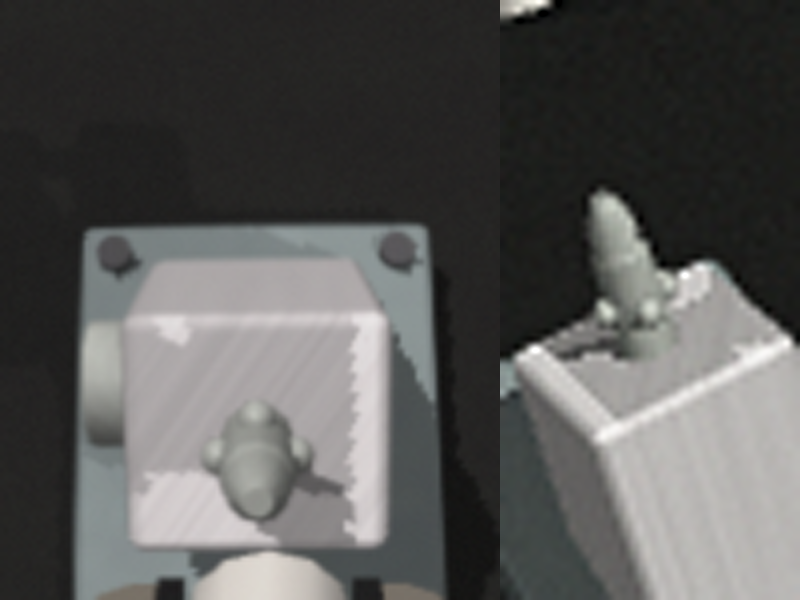

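Run:
```python
from h import *
c=np.load("w3.npy",allow_pickle=True)[0]
W=lambda x,y:ray("wrist",(x,y),c);S=lambda x,y:ray("scene",(x,y))
t,e=tri([W(275,224.5),S(268.7,206.2)]);print("tip",t,e)
b,e=tri([W(274.4,213.3),S(273.3,220)]);print("balls",b,e)
h1,h2=85+45*.866,85+14*.866
print(h1,plane(W(275,224.5),h1),plane(S(268.7,206.2),h1));print(h2,plane(W(274.4,213.3),h2),plane(S(273.3,220),h2))
P=[plane(W(210+x/4,100+y/4),8) for x,y in((85,228),(428,226))];print(P)
d=P[0]-P[1];print("yaw",np.arctan2(-d[0],d[1]))
# balls +-y direction
A=plane(W(210+212/4,100+452/4),h2);B=plane(W(210+303/4,100+454/4),h2);d=A-B;print(np.linalg.norm(d),"yaw",np.arctan2(-d[0],d[1]))
```

```text
tip [514.8422 -23.694  122.0915] [0.2, 0.2]
balls [529.9265 -19.8475  93.8307] [0.3, 0.3]
123.97 [514.4277 -24.0236 123.97  ] [516.0581 -23.7621 123.97  ]
97.124 [529.1077 -20.3263  97.124 ] [531.8923 -20.0938  97.124 ]
[array([606.9008,  49.4075,   8.    ]), array([628.8053, -50.7372,   8.    ])]
yaw 0.21533669881854367
19.216706023027157 yaw 0.18673192413157796
```

```bash
echo '[[0, 0, -4, -0.0138, -0.131, 0.0513], [0, 0, -4, -0.0138, -0.131, 0.0513], [0, 0, -4, -0.0138, -0.131, 0.0513], [0, 0, 0, -0.0138, -0.131, 0.0513], [-6, -50, 0, 0, 0, 0], [-6, -50, 0, 0, 0, 0], [-6, -50, 0, 0, 0, 0], [-6, -50, 0, 0, 0, 0], [-4, -50, 0, 0, 0, 0], [0, -43, 0, 0, 0, 0]]' | python3 jog.py
echo '[[0, 0, 0, 0, 0, 0]]' | python3 jog.py
python3 - <<'E'
from h import *
import cv2
goal(np.array([453,262,38.]),np.array([0,0,-1.]),np.array([0,-1.,0]))
s=cams.read_camera("scene");w=cams.read_camera("wrist")
cv2.imwrite("pics/d1.png",np.hstack([cv2.resize(s[80:280,300:520],(440,400)),cv2.resize(w[130:330,160:340],(360,400))]))
E
```

```text
t: 5.18
eef_pos: [449.3, 263.1, 183.9]
tcp_rot: [0.0, 1.0, 0.001, -0.001]
wrist_force: [1.3, 0.1, 0.0]
opening: 0.261
gripper_force: 30.0
t: 5.3
eef_pos: [449.3, 263.3, 183.9]
tcp_rot: [0.0, 1.0, 0.002, -0.001]
wrist_force: [-0.5, -1.4, -0.5]
opening: 0.259
gripper_force: 30.0
d(tool) [  3.9659   1.3061 145.854 ] rotvec [0.0004 0.0019 0.005 ] d if turned first [  3.7001   1.3483 145.8606] err [   3.7001   -1.3483 -145.8606]
```

View pics/d1.png

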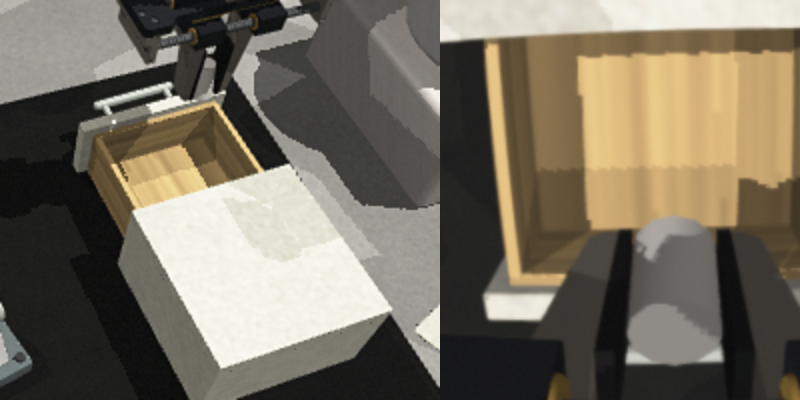

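```bash
echo '[[3.7, 1.3, 28, 0, 0, 0], [0, 0, 28, 0, 0, 0], [0, 0, 28, 0, 0, 0], [0, 0, 28, 0, 0, 0], [0, 0, 28, 0, 0, 0], [0, 0, 5, 0, 0, 0], [0, 0, 0, 0, 0, 0]]' | python3 jog.py
```

```text
t: 6.28
eef_pos: [454.6, 259.0, 41.1]
tcp_rot: [0.0, 1.0, -0.0, 0.0]
wrist_force: [0.2, 0.2, -0.1]
opening: 0.257
gripper_force: 30.0
```

```bash
echo '[[0, 0, 4, 0, 0, 0], [0, 0, 4, 0, 0, 0], [0, 0, 0, 0, 0, 0]]' | python3 jog.py && echo '[[0, 0, 0, 0, 0, 0], [0, 0, 0, 0, 0, 0], [0, 0, 0, 0, 0, 0], [0, 0, 0, 0, 0, 0]]' | python3 jog.py 0.5 && echo '[[0, 0, -20, 0, 0, 0], [0, 0, -40, 0, 0, 0], [0, 0, -40, 0, 0, 0], [0, 0, -40, 0, 0, 0], [0, 0, 0, 0, 0, 0]]' | python3 jog.py
python3 - <<'E'
from h import *
import cv2
s=cams.read_camera("scene");w=cams.read_camera("wrist")
cv2.imwrite("pics/d2.png",np.hstack([cv2.resize(s[80:280,300:520],(440,400)),cv2.resize(w[130:330,160:340],(360,400))]))
goal(np.array([461,-212,180.]),np.array([0,0,-1.]),np.array([0,-1.,0]))
E
```

```text
t: 6.65
eef_pos: [454.2, 259.6, 32.9]
tcp_rot: [0.0, 1.0, 0.0, 0.0]
wrist_force: [0.6, -0.5, -1.2]
opening: 0.258
gripper_force: 30.0
t: 7.15
eef_pos: [454.4, 259.6, 33.0]
tcp_rot: [0.0, 1.0, 0.0, 0.001]
wrist_force: [-0.7, 0.7, -0.0]
opening: 0.498
gripper_force: 0.0
t: 7.78
eef_pos: [456.6, 260.4, 176.8]
tcp_rot: [-0.001, 1.0, 0.0, 0.004]
wrist_force: [-0.2, -0.6, -1.1]
opening: 0.5
gripper_force: 0.0
d(tool) [  6.8666 471.588   -7.2384] rotvec [ 0.0002 -0.0011  0.0002] d if turned first [  6.9504 471.5855  -7.3213] err [   6.9504 -471.5855    7.3213]
```

View pics/d2.png

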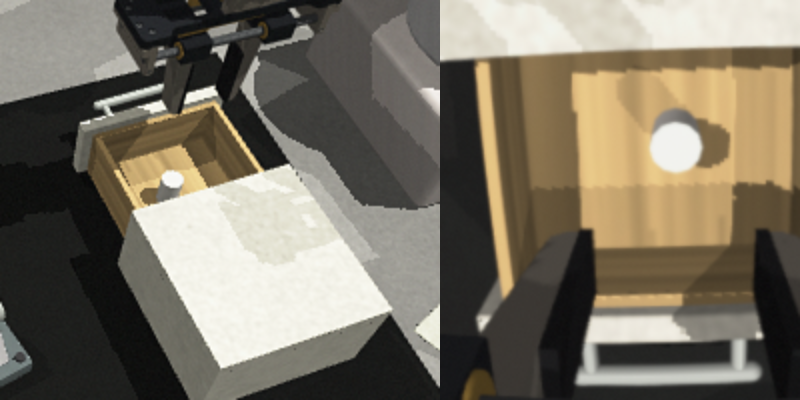

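The cap stands upright in the drawer, at about (675,145) in the wrist crop. Next is the coupler.

```bash
echo '[[-4, 47, 0, 0, 0, 0], [-4, 47, 0, 0, 0, 0], [-4, 47, 0, 0, 0, 0], [-4, 47, 0, 0, 0, 0], [-4, 47, 0, 0, 0, 0], [-4, 47, 0, 0, 0, 0], [-4, 47, 0, 0, 0, 0], [-4, 47, 0, 0, 0, 0], [-4, 47, 0, 0, 0, 0], [-4, 47, 0, 0, 0, 0]]' | python3 jog.py && echo '[[0, 0, 0, 0, 0, 0], [0, 0, 0, 0, 0, 0]]' | python3 jog.py
python3 - <<'E'
from h import *
import cv2
c=cams.get_calibration("wrist");w=cams.read_camera("wrist");s=cams.read_camera("scene");np.save("w4.npy",np.array([c],dtype=object))
p=proj("wrist",np.array([461,-212,84.]),c);q=proj("wrist",np.array([461,-212,42.]),c);print(p,q)
x,y=[int(v) for v in p];x0,y0=max(x-50,0),max(y-75,0);print(x0,y0)
out=np.zeros((600,800,3),np.uint8)
out[:,:400]=cv2.resize(w[y0:y0+150,x0:x0+100],(400,600),interpolation=cv2.INTER_CUBIC)
out[:,400:]=cv2.resize(s[205:265,150:190],(400,600),interpolation=cv2.INTER_CUBIC)
cv2.imwrite("pics/c1.png",out)
E
```

```text
t: 9.12
eef_pos: [413.0, -211.2, 171.0]
tcp_rot: [-0.001, 1.0, -0.0, -0.001]
wrist_force: [0.7, -0.1, -0.3]
opening: 0.499
gripper_force: 0.0
t: 9.38
eef_pos: [413.6, -209.2, 171.5]
tcp_rot: [-0.001, 1.0, -0.0, -0.001]
wrist_force: [-0.9, -0.1, -0.5]
opening: 0.5
gripper_force: 0.0
[281.0226 157.7458] [280.5509 152.1204]
231 82
```

View pics/c1.png

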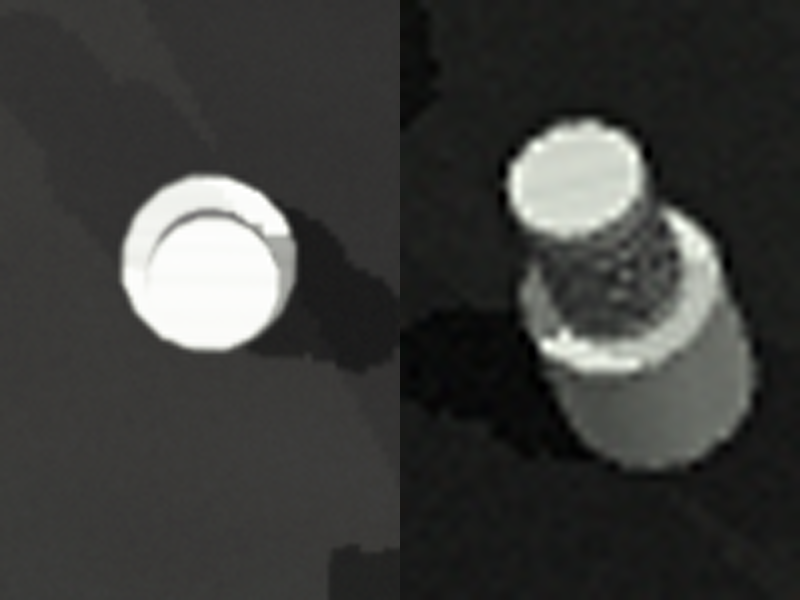

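Run:
```python
from h import *
c=np.load("w4.npy",allow_pickle=True)[0]
W=lambda x,y:ray("wrist",(x,y),c);S=lambda x,y:ray("scene",(x,y))
print(plane(W(284.5,152.75),84),plane(W(283.3,147.75),42),plane(S(167.7,222.7),84),tri([W(284.5,152.75),S(167.7,222.7)]))
P=np.array([463.5,-214,120.]);goal(P,np.array([0,0,-1.]),np.array([0,-1.,0]))
```

```text
[ 465.0166 -214.7516   84.    ] [ 465.0713 -214.5245   42.    ] [ 467.0955 -214.6063   84.    ] (array([ 464.6207, -214.8993,   80.2973]), [0.1, 0.1])
d(tool) [49.4842  5.2433 52.1088] rotvec [-0.0012  0.0001  0.0016] d if turned first [49.4853  5.1002 52.1219] err [ 49.4853  -5.1002 -52.1219]
```

```bash
echo '[[20, 3, 0, 0, 0, 0], [20, 2, 0, 0, 0, 0], [11.9, 0.3, 0, 0, 0, 0], [0, 0, 20, 0, 0, 0], [0, 0, 20, 0, 0, 0], [0, 0, 20, 0, 0, 0], [0, 0, 0, 0, 0, 0]]' | python3 jog.py
python3 - <<'E'
from h import *
goal(np.array([465.5,-214.6,43.6]),np.array([0,0,-1.]),np.array([0,-1.,0]))
E
```

```text
t: 10.35
eef_pos: [465.0, -214.1, 111.4]
tcp_rot: [-0.001, 1.0, 0.001, -0.001]
wrist_force: [0.2, 0.8, 0.5]
opening: 0.501
gripper_force: 0.0
d(tool) [ 0.619   0.6914 67.7571] rotvec [-0.0024  0.0023  0.0011] d if turned first [ 0.4669  0.5264 67.7598] err [  0.4669  -0.5264 -67.7598]
```

```bash
echo '[[0.5, 0.5, 20, -0.002, 0.002, 0], [0, 0, 20, 0, 0, 0], [0, 0, 18, 0, 0, 0], [0, 0, 9.8, 0, 0, 0], [0, 0, 0, 0, 0, 0]]' | python3 jog.py && echo '[[0, 0, 0, 0, 0, 0], [0, 0, 0, 0, 0, 0], [0, 0, 0, 0, 0, 0], [0, 0, 0, 0, 0, 0]]' | python3 jog.py 0
```

```text
t: 10.98
eef_pos: [466.6, -216.0, 44.8]
tcp_rot: [0.001, 1.0, 0.0, 0.001]
wrist_force: [0.6, -0.3, 0.1]
opening: 0.502
gripper_force: 0.0
t: 11.48
eef_pos: [467.4, -216.5, 45.8]
tcp_rot: [0.001, 1.0, 0.0, 0.002]
wrist_force: [0.6, 0.9, 2.4]
opening: 0.279
gripper_force: 30.0
```

```bash
echo '[[0, 0, -25, 0, 0, 0], [0, 0, -40, 0, 0, 0], [0, 0, -40, 0, 0, 0], [0, 0, -40, 0, 0, 0], [0, 0, 0, 0, 0, 0]]' | python3 jog.py
python3 - <<'E'
from h import *
a=np.array([-.5*np.cos(.212),-.5*np.sin(.212),.866025]);O=np.array([537,-19,85.])
goal(O+125*a,-a,-np.array([-np.sin(.212),np.cos(.212),0]))
E
```

```text
t: 12.1
eef_pos: [468.0, -217.3, 193.0]
tcp_rot: [0.003, 1.0, 0.0, 0.004]
wrist_force: [-0.4, 0.4, -3.2]
opening: 0.276
gripper_force: 30.0
d(tool) [   7.9572 -185.1655   -1.3538] rotvec [ 0.0624  0.5144 -0.205 ] d if turned first [  40.574  -179.3603   23.1309] err [  7.9177 185.1719   0.2551]
```

```bash
echo '[[2, -46, -5, 0, 0, 0], [2, -46, -5, 0, 0, 0], [2, -46, -5, 0, 0, 0], [2, -47, 0, 0, 0, 0], [0, 0, 0, 0.0156, 0.1286, -0.0513], [0, 0, 0, 0.0156, 0.1286, -0.0513], [0, 0, 0, 0.0156, 0.1286, -0.0513], [0, 0, 0, 0.0156, 0.1286, -0.0513], [0, 0, 0, 0, 0, 0], [0, 0, 0, 0, 0, 0]]' | python3 jog.py
python3 - <<'E'
from h import *
a=np.array([-.5*np.cos(.212),-.5*np.sin(.212),.866025]);O=np.array([537,-19,85.])
for i in range(3):
    goal(O+110*a,-a,-np.array([-np.sin(.212),np.cos(.212),0]));cams.read_camera("top")
E
```

```text
t: 13.35
eef_pos: [474.2, -31.1, 204.2]
tcp_rot: [-0.03, 0.961, 0.101, 0.254]
wrist_force: [-0.2, -0.6, -2.5]
opening: 0.278
gripper_force: 30.0
d(tool) [-4.078   1.4879 25.2422] rotvec [-0.0045  0.0066 -0.0041] d if turned first [-4.2513  1.3566 25.221 ] err [  9.0143   0.5525 -23.9677]
d(tool) [-4.8807  1.4545 25.5662] rotvec [-0.0045  0.0057 -0.0028] d if turned first [-5.0298  1.3253 25.5443] err [  8.5067   0.4752 -24.6369]
d(tool) [-5.2878  1.4784 25.7276] rotvec [-0.0046  0.0051 -0.0021] d if turned first [-5.4212  1.3499 25.7069] err [  8.26     0.397  -24.9734]
```

```bash
echo '[[-2, 1.3, 0, -0.0046, 0.005, -0.002], [-2, 0, 8, 0, 0, 0], [0, 0, 8, 0, 0, 0], [0, 0, 8, 0, 0, 0], [0, 0, 0, 0, 0, 0], [0, 0, 0, 0, 0, 0], [0, 0, 0, 0, 0, 0], [0, 0, 0, 0, 0, 0]]' | python3 jog.py
cat >> h.py <<'E'
A=np.array([-.5*np.cos(.212),-.5*np.sin(.212),.866025]);O=np.array([537,-19,85.])
def st():
    s=sensors.read_state();p,R=pose()
    N=np.c_[[A[2]*np.cos(.212),A[2]*np.sin(.212),.5],[-np.sin(.212),np.cos(.212),0],A]
    print("TCP in nipple",N.T@(p-O),"F tool",R.inv().apply(s["wrist_force"]),"tilt",(Ro.from_matrix(np.c_[N[:,0],-N[:,1],-N[:,2]]).inv()*R).as_rotvec(),"op",round(s["opening"],3))
E
python3 -c "
from h import *
st()"
```

```text
t: 14.5
eef_pos: [483.1, -30.6, 182.4]
tcp_rot: [-0.027, 0.96, 0.102, 0.258]
wrist_force: [-0.7, 0.0, -3.4]
opening: 0.278
gripper_force: 30.0
TCP in nipple [  0.9857   0.0209 111.8896] F tool [-2.2639 -0.1741  2.6056] tilt [-0.0006  0.0016  0.0003] op 0.278
```

```bash
echo '[[0.4, 0, 8, 0, 0, 0], [0, 0, 8, 0, 0, 0], [0, 0, 6, 0, 0, 0], [0, 0, 6, 0, 0, 0], [0, 0, 0, 0, 0, 0], [0, 0, 0, 0, 0, 0]]' | python3 jog.py >/dev/null; python3 -c "
from h import *
st()"; echo '[[0, 0, 4, 0, 0, 0], [0, 0, 3, 0, 0, 0], [0, 0, 0, 0, 0, 0], [0, 0, 0, 0, 0, 0]]' | python3 jog.py >/dev/null; python3 -c "
from h import *
st()"; echo '[[0, 0, 4, 0, 0, 0], [0, 0, 3, 0, 0, 0], [0, 0, 0, 0, 0, 0], [0, 0, 0, 0, 0, 0]]' | python3 jog.py >/dev/null; python3 -c "
from h import *
st()"
```

```text
TCP in nipple [ 1.3015  0.1292 83.7219] F tool [-0.6872 -0.2974  2.1908] tilt [-0.0002  0.0013  0.0003] op 0.277
TCP in nipple [ 1.1893  0.183  76.6467] F tool [-0.9825  0.0001  1.9962] tilt [-0.0001  0.0011  0.0004] op 0.279
TCP in nipple [ 1.1595  0.2129 69.6051] F tool [-1.6842  0.5758  1.6579] tilt [-0.0001  0.001   0.0004] op 0.279
```

```bash
for i in 1; do echo '[[0, 0, 3, 0, 0, 0], [0, 0, 3, 0, 0, 0], [0, 0, 0, 0, 0, 0], [0, 0, 0, 0, 0, 0]]' | python3 jog.py >/dev/null; python3 -c "
from h import *
st()"; echo '[[0, 0, 3, 0, 0, 0], [0, 0, 3, 0, 0, 0], [0, 0, 0, 0, 0, 0], [0, 0, 0, 0, 0, 0]]' | python3 jog.py >/dev/null; python3 -c "
from h import *
st()"; echo '[[0, 0, 2, 0, 0, 0], [0, 0, 2, 0, 0, 0], [0, 0, 0, 0, 0, 0], [0, 0, 0, 0, 0, 0]]' | python3 jog.py >/dev/null; python3 -c "
from h import *
st()"; done
```

```text
TCP in nipple [ 1.1575  0.2035 63.6074] F tool [-1.1809 -0.4316  2.9851] tilt [-0.0001  0.001   0.0004] op 0.276
TCP in nipple [ 1.5722 -0.0572 57.7657] F tool [-0.6315  0.0779  0.8379] tilt [-0.0007  0.0018  0.0003] op 0.277
TCP in nipple [ 1.2083  0.1402 53.4173] F tool [1.1106 1.4282 5.6583] tilt [-0.0003  0.0015  0.0009] op 0.277
```

```bash
echo '[[0, 0, 0, 0, 0, 0], [0, 0, 0, 0, 0, 0]]' | python3 jog.py >/dev/null; python3 -c "
from h import *
st()"; echo '[[0, 0, 2, 0, 0, 0], [0, 0, 0, 0, 0, 0], [0, 0, 0, 0, 0, 0]]' | python3 jog.py >/dev/null; python3 -c "
from h import *
st()";  echo '[[0, 0, 2, 0, 0, 0], [0, 0, 0, 0, 0, 0], [0, 0, 0, 0, 0, 0]]' | python3 jog.py >/dev/null; python3 -c "
from h import *
st()"
```

```text
TCP in nipple [ 1.1592  0.1397 53.5139] F tool [1.2095 1.1364 6.9438] tilt [-0.0003  0.0013  0.0006] op 0.275
TCP in nipple [ 1.3266  0.0993 51.7537] F tool [-0.9235  0.1225 -0.9927] tilt [-0.0003  0.0013  0.0002] op 0.275
TCP in nipple [ 1.4785  0.0483 49.8786] F tool [-1.1222 -0.9894 -6.2925] tilt [-0.0003  0.0013 -0.    ] op 0.275
```

```bash
echo '[[0, 0, 2, 0, 0, 0], [0, 0, 0, 0, 0, 0], [0, 0, 0, 0, 0, 0]]' | python3 jog.py >/dev/null; python3 -c "
from h import *
st()"; echo '[[0, 0, 2, 0, 0, 0], [0, 0, 0, 0, 0, 0], [0, 0, 0, 0, 0, 0]]' | python3 jog.py >/dev/null; python3 -c "
from h import *
st()";  echo '[[0, 0, 2, 0, 0, 0], [0, 0, 0, 0, 0, 0], [0, 0, 0, 0, 0, 0]]' | python3 jog.py >/dev/null; python3 -c "
from h import *
st()"
```

```text
TCP in nipple [ 1.5479  0.0529 47.9487] F tool [-1.5437 -0.5747 -8.3117] tilt [-0.0003  0.0013 -0.0002] op 0.277
TCP in nipple [ 1.6438 -0.0214 46.2393] F tool [ -3.1251  -0.0479 -14.0388] tilt [-0.0003  0.0011 -0.0007] op 0.278
TCP in nipple [ 2.6174 -0.1099 45.2611] F tool [ -7.4615  -3.3571 -31.2366] tilt [-0.      0.0017 -0.0021] op 0.274
```

```bash
echo '[[0, 0, 0, 0, 0, 0], [0, 0, 0, 0, 0, 0]]' | python3 jog.py >/dev/null; python3 -c "
from h import *
import cv2
st();cv2.imwrite('pics/p1.png',cams.read_camera('scene'));cv2.imwrite('pics/p1w.png',cams.read_camera('wrist'))"; echo '[[0, 0, 1, 0, 0, 0], [0, 0, 0, 0, 0, 0], [0, 0, 0, 0, 0, 0]]' | python3 jog.py >/dev/null; python3 -c "
from h import *
import cv2
st();im=cams.read_camera('scene');cv2.imwrite('pics/p2.png',im)
g=cv2.cvtColor(im,cv2.COLOR_BGR2GRAY).astype(np.float32)
X=np.array([A[2]*np.cos(.212),A[2]*np.sin(.212),.5])
# line along sleeve front side (+x, r=20), k along axis
for r in (20,):
  for k in range(-6,60,2):
    p=proj('scene',O+k*A+r*X);v=cv2.getRectSubPix(g,(1,1),(float(p[0]),float(p[1])))[0,0];print(k,p.round(1),int(v),end=' | ')
"
```

```text
TCP in nipple [ 2.6325 -0.128  45.2688] F tool [ -7.6281  -3.0642 -30.9573] tilt [-0.0001  0.0018 -0.002 ] op 0.274
TCP in nipple [ 3.0694 -0.133  44.6362] F tool [ -7.9696  -4.7631 -36.4385] tilt [ 0.0001  0.0022 -0.0025] op 0.279
-6 [280. 232.] 237 | -4 [279.7 231.1] 230 | -2 [279.4 230.2] 178 | 0 [279.2 229.4] 163 | 2 [278.9 228.5] 161 | 4 [278.6 227.7] 158 | 6 [278.4 226.8] 158 | 8 [278.1 225.9] 159 | 10 [277.8 225.1] 158 | 12 [277.6 224.2] 158 | 14 [277.3 223.3] 158 | 16 [277.  222.5] 158 | 18 [276.7 221.6] 158 | 20 [276.5 220.7] 158 | 22 [276.2 219.8] 157 | 24 [275.9 219. ] 158 | 26 [275.6 218.1] 158 | 28 [275.4 217.2] 157 | 30 [275.1 216.3] 156 | 32 [274.8 215.4] 156 | 34 [274.5 214.5] 157 | 36 [274.3 213.6] 156 | 38 [274.  212.7] 157 | 40 [273.7 211.8] 157 | 42 [273.4 210.9] 149 | 44 [273.1 210. ] 136 | 46 [272.9 209.1] 146 | 48 [272.6 208.2] 155 | 50 [272.3 207.3] 157 | 52 [272.  206.4] 161 | 54 [271.7 205.5] 114 | 56 [271.4 204.6] 111 | 58 [271.1 203.6] 142 |
```

```bash
python3 -c "
from h import *
import cv2
print('bias tip',np.array([268.7,206.2])-proj('scene',O+45*A),'balls',np.array([273.3,220])-proj('scene',O+14*A))
X=np.array([A[2]*np.cos(.212),A[2]*np.sin(.212),.5]);Y=np.array([-np.sin(.212),np.cos(.212),0])
I={n:cv2.cvtColor(cv2.imread('pics/'+n+'.png'),cv2.COLOR_BGR2GRAY).astype(np.float32) for n in('s3','p1','p2')}
for ys in (-8,0,8):
  for n,g in I.items():
    print(ys,n,[int(cv2.getRectSubPix(g,(1,1),tuple(float(v) for v in proj('scene',O+k*A+np.sqrt(400-ys*ys)*X+ys*Y)))[0,0]) for k in range(-10,60,1)])
"
```

```text
bias tip [0.15   0.4509] balls [0.4593 0.6848]
-8 s3 [191, 204, 219, 226, 211, 191, 175, 163, 161, 163, 164, 164, 163, 161, 160, 158, 157, 154, 147, 138, 135, 132, 132, 135, 137, 139, 136, 103, 74, 77, 88, 101, 109, 114, 121, 126, 126, 127, 128, 128, 128, 126, 125, 123, 123, 131, 140, 145, 146, 144, 138, 134, 136, 139, 139, 136, 137, 140, 141, 142, 145, 150, 150, 147, 144, 133, 126, 88, 41, 26]
-8 p1 [192, 204, 219, 226, 211, 191, 175, 163, 159, 158, 154, 148, 142, 143, 144, 145, 145, 145, 145, 144, 145, 145, 144, 144, 144, 143, 143, 143, 142, 143, 143, 143, 143, 143, 143, 143, 142, 141, 140, 139, 139, 139, 138, 138, 138, 137, 137, 137, 137, 137, 137, 137, 137, 137, 136, 136, 138, 139, 139, 139, 139, 140, 136, 106, 70, 82, 104, 123, 137, 109]
-8 p2 [191, 203, 219, 226, 211, 192, 175, 163, 159, 157, 153, 147, 143, 143, 143, 143, 143, 144, 144, 144, 143, 143, 143, 143, 143, 142, 141, 141, 141, 141, 142, 142, 141, 141, 141, 141, 140, 140, 140, 140, 139, 139, 138, 139, 140, 138, 137, 136, 137, 137, 137, 137, 137, 137, 136, 136, 137, 138, 138, 138, 138, 141, 136, 105, 68, 82, 105, 124, 13
[... 1364 characters left out ...]
6, 28, 29, 29]
8 p1 [189, 199, 211, 221, 215, 193, 170, 163, 158, 158, 159, 158, 157, 155, 155, 155, 156, 157, 157, 156, 155, 157, 158, 157, 157, 156, 156, 156, 157, 159, 158, 157, 157, 157, 156, 158, 159, 159, 158, 158, 158, 158, 159, 159, 159, 158, 158, 158, 158, 158, 158, 157, 152, 145, 139, 141, 142, 108, 68, 50, 40, 33, 24, 18, 12, 5, 11, 10, 11, 12]
8 p2 [187, 198, 211, 222, 217, 193, 170, 162, 158, 158, 159, 158, 157, 156, 156, 155, 156, 157, 157, 156, 156, 157, 158, 158, 157, 156, 156, 156, 156, 157, 157, 158, 157, 156, 156, 157, 158, 158, 158, 158, 157, 157, 158, 159, 159, 159, 159, 159, 158, 157, 158, 159, 154, 147, 142, 143, 143, 106, 70, 51, 41, 33, 25, 19, 12, 5, 11, 11, 11, 11]
```

```bash
echo '[[-1, 0, 0, 0, 0, 0], [-0.7, 0, 0, 0, 0, 0], [0, 0, 0, 0, 0, 0], [0, 0, 0, 0, 0, 0]]' | python3 jog.py >/dev/null; python3 -c "
from h import *
import cv2
st()"; echo '[[0, 0, 1, 0, 0, 0], [0, 0, 0, 0, 0, 0], [0, 0, 0, 0, 0, 0]]' | python3 jog.py >/dev/null; python3 -c "
from h import *
import cv2
st();cv2.imwrite('pics/p3.png',cams.read_camera('scene'))"
```

```text
TCP in nipple [ 2.636  -0.1629 44.6248] F tool [ -1.3436  -4.7716 -26.5508] tilt [-0.0003  0.0051 -0.0011] op 0.279
TCP in nipple [ 2.8608 -0.1936 44.0773] F tool [ -3.2227  -6.5987 -35.4801] tilt [-0.0001  0.0049 -0.002 ] op 0.275
```

```bash
echo '[[-0.4, 0, 1, 0, 0, 0], [0, 0, 0, 0, 0, 0], [0, 0, 0, 0, 0, 0]]' | python3 jog.py >/dev/null; python3 -c "
from h import *
st()"; echo '[[-0.4, 0, 1, 0, 0, 0], [0, 0, 0, 0, 0, 0], [0, 0, 0, 0, 0, 0]]' | python3 jog.py >/dev/null; python3 -c "
from h import *
st()"; echo '[[-0.4, 0, 1, 0, 0, 0], [0, 0, 0, 0, 0, 0], [0, 0, 0, 0, 0, 0]]' | python3 jog.py >/dev/null; python3 -c "
from h import *
import cv2
st();im=cams.read_camera('scene');cv2.imwrite('pics/p4.png',im)
X=np.array([A[2]*np.cos(.212),A[2]*np.sin(.212),.5]);Y=np.array([-np.sin(.212),np.cos(.212),0])
for n in('p2','p4'):
  g=cv2.cvtColor(cv2.imread('pics/'+n+'.png'),cv2.COLOR_BGR2GRAY).astype(np.float32)
  for ys in(-8,0,8):print(n,ys,[int(cv2.getRectSubPix(g,(1,1),tuple(float(v) for v in proj('scene',O+k*A+np.sqrt(400-ys*ys)*X+ys*Y)))[0,0]) for k in [*range(-4,4)]+[*range(38,60)]])
"
```

```text
TCP in nipple [ 3.0435 -0.1886 43.3467] F tool [ -2.206   -7.4206 -37.7824] tilt [-0.      0.0058 -0.0022] op 0.278
TCP in nipple [ 3.2191 -0.1952 42.7205] F tool [ -2.866   -8.3256 -42.7416] tilt [ 0.0001  0.0064 -0.0025] op 0.277
TCP in nipple [ 3.3143 -0.1984 42.5669] F tool [ -6.8457 -11.6743 -59.3628] tilt [ 0.0006  0.0062 -0.0039] op 0.278
p2 -8 [175, 163, 159, 157, 153, 147, 143, 143, 137, 137, 137, 137, 137, 137, 136, 136, 137, 138, 138, 138, 138, 141, 136, 105, 68, 82, 105, 124, 135, 109]
p2 0 [230, 206, 178, 162, 163, 163, 161, 159, 157, 157, 157, 154, 149, 142, 136, 140, 146, 151, 155, 156, 157, 159, 161, 149, 114, 89, 111, 141, 142, 119]
p2 8 [170, 162, 158, 158, 159, 158, 157, 156, 158, 157, 158, 159, 154, 147, 142, 143, 143, 106, 70, 51, 41, 33, 25, 19, 12, 5, 11, 11, 11, 11]
p4 -8 [174, 162, 164, 167, 159, 148, 144, 144, 137, 137, 137, 136, 136, 137, 135, 134, 137, 139, 139, 138, 139, 141, 138, 106, 70, 83, 105, 126, 140, 112]
p4 0 [231, 207, 179, 163, 163, 161, 161, 160, 157, 156, 156, 155, 152, 142, 133, 137, 144, 150, 155, 157, 157, 157, 159, 149, 119, 91, 107, 138, 149, 142]
p4 8 [171, 163, 157, 157, 158, 158, 157, 155, 159, 158, 159, 159, 156, 150, 143, 137, 135, 92, 45, 27, 14, 10, 7, 5, 6, 6, 7, 6, 6, 7]
```

```bash
echo '[[0, -0.4, -0.8, 0, 0, 0], [0, 0, 0, 0, 0, 0], [0, 0, 0, 0, 0, 0], [0, 0, 0, 0, 0, 0]]' | python3 jog.py ; python3 -c "
from h import *
import cv2
st();im=cams.read_camera('scene');cv2.imwrite('pics/p5.png',im)
X=np.array([A[2]*np.cos(.212),A[2]*np.sin(.212),.5])
g=cv2.cvtColor(im,cv2.COLOR_BGR2GRAY).astype(np.float32)
print([int(cv2.getRectSubPix(g,(1,1),tuple(float(v) for v in proj('scene',O+k*A+20*X)))[0,0]) for k in [*range(-4,4)]+[*range(38,60)]])
s0=cv2.imread('pics/scene0.png')
for n,(x,y) in dict(jarA=(153,290),jarB=(121,252)).items():print(n,np.abs(im[y-18:y+18,x-18:x+18].astype(int)-s0[y-18:y+18,x-18:x+18]).mean())
"
```

```text
t: 23.25
eef_pos: [518.9, -23.0, 123.5]
tcp_rot: [-0.027, 0.959, 0.103, 0.261]
wrist_force: [-24.6, 3.6, 35.5]
opening: 0.277
gripper_force: 39.2
TCP in nipple [ 3.1898 -0.1423 42.6389] F tool [ -2.128   -8.6515 -42.451 ] tilt [-0.0006  0.0071 -0.0024] op 0.277
[231, 207, 178, 162, 162, 161, 161, 160, 157, 157, 156, 155, 151, 142, 133, 135, 140, 148, 155, 157, 158, 158, 159, 149, 116, 81, 99, 135, 157, 164]
jarA 1.8572530864197532
jarB 3.4681069958847734
```

```bash
python3 -c "
from h import *
print(ticket.close_job())"
```

```text
the job is handed in; nothing more can be done
None
```

I handed the job in at about 23 s: the cap stands in the drawer, and the coupler is held on the nipple with about 42 N of push. That it is snapped and fully home I inferred from the force and finger readings, not a close-up view. I never went near either jar.

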